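Lift the leaking battery out with the tongs

ROBOT

A 6-joint arm with a two-finger parallel gripper is mounted at the origin on the work surface. World frame = base frame: x ahead of the robot, y to its left, z up, the work surface at z = 0. Lengths are in m, angles in degrees, forces in N, time in s.
With the tool pointing down it reaches from about 0.3 to 0.75 m from the base axis. Payload 8.5 kg.
Tool frame: the origin (TCP) lies at the very end of the fingers, on their centre line; the grasp point (between the pads) lies 19 mm behind it; z points along the fingers, y is the line along which they close (so a half turn about z gives the same grasp; the last joint's range is limited). The gripper opens to 85 mm and grips with 20 to 120 N. Pads are 22 mm wide; open, the fingers measure 114 mm over their backs; the gripper's body (76 mm by 85 mm) begins 54 mm behind the grasp point. The pads swing forward as they close: fully open they stand 13 mm farther back than shut.
Start: joints at [62.263, 21.807, 74.336, -0, 83.858, -12.336], TCP at [0.146, 0.53, 0.231] pointing down, gripper open.
Joint ranges: [-178.18, 178.18], [-50.72, 133.34], [12.68, 142.11], [-81.47, 261.47], [9.98, 163.14], [-165.26, 165.26]. Speed limits (degrees/s): [136.94, 136.94, 180, 180, 180, 180].

INTERFACE

Orientations are given as a 3x3 rotation matrix whose columns are the frame's x, y, z axes.
In Python, from rig import observe, cams, ticket gives the robot as it stands.
- The arm moves only by the tool move_arm, never from a script. Its arguments are lists of equal length, an entry for each row: "jaw": the finger opening in cm, from 0 to 8.54; "dp": the shift along the tool's x, y, z in cm, a list of three; "turn": the turn, a rotation vector about the tool's x, y, z in rad, a list of three. In form: {"jaw": [jaw, ...], "dp": [[tx, ty, tz], ...], "turn": [[wx, wy, wz], ...]}. A call has 1 to 12 rows; each row shifts and turns the commanded pose from where the row before left it, along the tool's axes as they then stand; what a row does not reach is not made up. A row lasts 1/12 s, in which the tool goes at most 41.7 mm and 7.16 degrees, less where a joint would pass 70% of its speed; a pose out of reach is approached as far as the arm can. A call is refused whole if a number of a shift passes 4.17 or a number of a turn 0.125, either way. A call with a gripper value outside its range is refused whole. The fingers move at their own pace and stop on an object; "force" is the grip in N (left out, the last holds). Time passes only in rows, so rows that do not move let the fingers close. It gives the time, the measured TCP pose, the force, the opening and the grip force at its end, in the units of the state.
- observe(): the state, without advancing time (a new reading comes with each control period).
- cams.get_image(name): name is "scene" or "top"; returns (picture, depth): 384x512x3 uint8, red, green, blue; 384x512 float32, m along the optical axis (not along the pixel's ray), 0 where there is no reading.
- cams.calibration(name): a dict with "vertical_fov" (degrees; the focal length in pixels is half the picture's height over the tangent of half this angle, whatever the lens; pixels are square), "cx", "cy" (the principal point, pixels), "k1" (the pictures are not rectified: a ray, as slopes to the right and down, at radius r is drawn at 1 + k1 r^2 times it, then the intrinsics apply), "view" (4x4, takes a point from world to camera coordinates). Camera axes: x right, y up, looking along -z (the intrinsics and any distortion apply to the point x, -y, -z); pixel columns grow to the right and rows downward; lengths in m; the calibration is good to about 2 mm. A picture is of the moment at which its call begins. calibration takes no time and is no camera call.
- ticket.close_job(): hands the job in; it is judged then, once.
Trained networks look in the newest picture that a camera, given by its name, has taken for a name from the list of things; names that differ only in an ending like _2 or _b are one class to them, and where a whole thing is asked for, a point or a joint stands for the part that bears it (a point fixed in the world has none). Each returns a list of dicts, best first, with "p" (0 to 1); they miss things now and then, are a little off and sometimes report something else, mostly with a low value. They report only what shows in the picture. A call takes as long as a camera call. They do not tell look-alikes from the thing itself.
- cams.spot_in(camera, query): "box" ([centre column, centre row, width, height] as shares, 0 to 1, of the picture: columns of its width, rows of its height, round what is visible of it).
- cams.outline_of(camera, query): "mask" (384x512 bool, what is visible of it) and "box" ([centre column, centre row, width, height] as shares, 0 to 1, of the picture: columns of its width, rows of its height, round what is visible of it).
- cams.mark_of(camera, query): "location" ([column, row] as shares, 0 to 1, of the picture: columns of its width, rows of its height: a listed point, or the origin of a listed thing).
The state is a dict: "time_s": time; "q": joint angles; "qvel": joint speeds; "joint_efforts": joint torques, N m; "position": TCP position; "tool_rot": TCP orientation; "ft_force": force on the tool from outside, world axes, zero at the start; "wrist_torque": the same for the moment, N m; "grip_width": finger opening in m; "gripper_force": force on a finger pad.
Only numpy, scipy, OpenCV 4.12 (cv2) and the standard library are available. Lean on these libraries where they do the work, as an engineer would, in place of code of your own. Each camera call takes 0.05 s, during which the arm holds its last target. There are 200 camera calls.

TASK

One of the three D batteries standing on the aluminium tray has leaked: it is the one with the pale lumpy crust around its top. Pick up the kitchen tongs, close their red tips on that battery and lift it, keeping it upright and never touching it with the gripper itself, while the other two batteries, the jar and the can stay where they stand. Finish still holding the battery in the tongs, still and at least 10 cm above the table, so that I can bring the jar under it: do not put it down or let go.

Things in the scene. Friction and masses are not known exactly. Their poses are not given: they have to be found in the camera images.
- tongs: Kitchen tongs, 115 g, balanced at the sleeves, loose, lying on their side: two steel arms joined by a pivot pin at the back, black grip sleeves midway, red tips. Origin on the pivot axis at the underside (0 on the table; the tongs reach 32 mm above it); x along the centre line towards the tips, z along the pin (up). Tips end 255 mm ahead of the origin, a hanging loop 36 mm behind. The arms always swing equally, a spring opens them.
- tong_left: Tong arm on the tongs' +y side, origin at the pivot as the tongs. Open it stands a = 0.14 rad from the centre line, closed on a battery a = 0.02. Its frame is turned about z, against the tongs', by 0 when open and a - 0.14 when squeezed. The free gap between the flats of the tips is 24 + 452 a mm, between their incurved ends 12 + 510 a mm (83 open).
- tong_right: Tong arm on the tongs' -y side, the mirror image: its frame is turned by 0.14 - a.
- tongs_grip (a point): Centre-line point midway between the black sleeves, 118 mm ahead of the pivot, 16 mm above the underside; axes as the tongs. Sleeves, parallel outside at a = 0.07: 76 mm long (80 to 156 mm ahead of the pivot), 26 mm high (3 to 29 above the underside). Width over them here is 27 + 236 a mm: 60 open, 32 closed on a battery. Squeezing takes 7 N at first, 12 N when closed; half of any further force reaches the tips.
- tongs_tip (a point): Centre-line point midway between the red tips, 226 mm ahead of the pivot and 16 mm above the underside; axes as the tongs. The middle of a gripped battery should lie here. The flat part of the tips is 26 mm long, 32 mm high.
- tray: Shallow aluminium tray, fixed on the table, 150 mm (x) by 340 mm (y), floor 3 mm thick, rim 4 mm thick and 7 mm high above the table. Origin at the centre of its underside. The three batteries stand in a row along its y axis, about 105 mm apart.
- leaking_cell: D battery standing loose on the tray floor: upright cylinder 33 mm in diameter, 61 mm tall with its small top button, about 95 g, dark blue with a yellow band near the top; origin at the centre of its underside, z up. This one has leaked: a pale, slightly green lumpy crust over its top and upper side, with some rust.
- good_cell_a: D battery standing loose on the tray floor: upright cylinder 33 mm in diameter, 61 mm tall with its small top button, about 95 g, dark blue with a yellow band near the top; origin at the centre of its underside, z up. Sound, clean; to be left alone.
- good_cell_b: D battery standing loose on the tray floor: upright cylinder 33 mm in diameter, 61 mm tall with its small top button, about 95 g, dark blue with a yellow band near the top; origin at the centre of its underside, z up. Sound, clean; to be left alone.
- jar: Tall clear plastic jar with white flip-top lid standing open, some small batteries inside; 100 mm in diameter, 210 mm high and 310 mm with the open lid, 0.55 kg; origin at the centre of its underside. To be left alone.
- can: Empty aluminium drinks can, 66 mm in diameter, 122 mm high, 50 g; origin at the centre of its underside. To be left alone.
Not all that is in view belongs to the job. What is shaped like the leaking_cell but pink is not meant.

How it is judged:
By the outcome, as a careful person would: the job done as asked, in the order asked, and still so for the second after the job is handed in, while the arm keeps its last pose, push and grip.
It also fails if it takes over 45 s, if anything falls off the work surface, if the arm or the gripper's body presses on something with over 40 N, if the wrist force passes 120 N, or if a joint passes its speed limit or range.

## Working session

There is one attempt and no reset: what is moved stays moved. The work goes in short steps, Python scripts to look and compute and a tool call to move; the robot and the scene stay as the last step left them, time stands still between calls to the robot, and variables do not carry over. Pictures are saved under pics/ and viewed, at most 10 in all, crops included, and the job is handed in when it is done.

Besides the shell and the picture viewer there is one more tool, called after "Call:" by a JSON object that holds its "method" and its "body", one argument or row to a line. move_arm: Moves the arm, as the interface text tells. Its arguments: {"type":"object","properties":{"jaw":{"type":"array","items":{"type":"number"}},"dp":{"type":"array","items":{"type":"array","items":{"type":"number"}}},"turn":{"type":"array","items":{"type":"array","items":{"type":"number"}}},"force":{"type":"number"}},"required":["jaw","dp","turn"]}

```bash
mkdir -p pics; cat > h.py <<'E'
import numpy as np, cv2
from rig import observe, cams, ticket
def K(n):
    c=cams.calibration(n); f=192/np.tan(np.radians(c["vertical_fov"])/2)
    return f,c["cx"],c["cy"],c["k1"],np.array(c["view"])
def ray(n,u,v):
    f,cx,cy,k,V=K(n); d=np.array([(u-cx)/f,(v-cy)/f]); s=d.copy()
    for _ in range(20): s=d/(1+k*(s@s))
    return s,V
def pt(n,u,v,depth):
    s,V=ray(n,u,v); p=np.array([s[0]*depth,-s[1]*depth,-depth,1]); return (np.linalg.inv(V)@p)[:3]
def atz(n,u,v,z):
    s,V=ray(n,u,v); W=np.linalg.inv(V); d=W[:3,:3]@np.array([s[0],-s[1],-1]); o=W[:3,3]
    return o+d*(z-o[2])/d[2]
def proj(n,P):
    f,cx,cy,k,V=K(n); p=V@np.append(P,1); s=np.array([p[0],-p[1]])/-p[2]; s=s*(1+k*(s@s)); return s*f+[cx,cy]
E
python3 - <<'E'
from h import *
np.set_printoptions(precision=3,suppress=True)
for n in ("top","scene"):
    im,d=cams.get_image(n); cv2.imwrite(f"pics/{n}0.png",im[...,::-1]); np.save(f"{n}0.npy",d)
    print(n,np.linalg.inv(K(n)[4])[:3])
    for q in ("tongs","tongs_grip","tongs_tip","leaking_cell","good_cell_a","jar","can","tray"):
        print(q,[(round(r["p"],2),(np.array(r["location"])*[512,384]).round(1),atz(n,*(np.array(r["location"])*[512,384]),{"tongs_grip":.016,"tongs_tip":.016}.get(q,.003 if 'cell' in q else 0))) for r in cams.mark_of(n,q)[:4]])
s=observe(); print(s["time_s"],s["position"],s["tool_rot"])
E
```

```text
top [[-0.017  0.984 -0.175  0.357]
 [-0.999 -0.012  0.031 -0.049]
 [ 0.028  0.176  0.984  1.08 ]]
tongs [(0.61, array([129.2, 256.6]), array([0.35 , 0.302, 0.   ]))]
tongs_grip [(0.63, array([132.7, 217.6]), array([0.468, 0.29 , 0.016])), (0.18, array([128.3, 254.2]), array([0.357, 0.3  , 0.016]))]
tongs_tip [(0.87, array([133.5, 179.5]), array([0.588, 0.293, 0.016]))]
leaking_cell [(0.54, array([242.7, 171.5]), array([ 0.612, -0.049,  0.003])), (0.43, array([206.5, 153.3]), array([0.674, 0.066, 0.003]))]
good_cell_a [(0.49, array([276.1, 174.1]), array([ 0.603, -0.155,  0.003])), (0.42, array([304.9, 175.7]), array([ 0.597, -0.247,  0.003]))]
jar [(0.66, array([377.2, 210.4]), array([ 0.482, -0.476,  0.   ]))]
can [(0.62, array([352.5, 155.6]), array([ 0.663, -0.408,  0.   ]))]
tray [(0.58, array([274.8, 173.8]), array([ 0.605, -0.151,  0.   ]))]
scene [[-0.756 -0.473  0.452  0.921]
 [ 0.654 -0.543  0.526  0.405]
 [-0.003  0.694  0.72   0.71 ]]
tongs [(0.57, array([406. , 260.3]), array([0.353, 0.291, 0.   ]))]
tongs_grip [(0.97, array([375.9, 285. ]), array([0.468, 0.285, 0.016]))]
[... 206 characters left out ...]
]))]
good_cell_a [(0.72, array([180.3, 189.4]), array([ 0.618, -0.235,  0.003])), (0.55, array([202.3, 204.7]), array([ 0.606, -0.151,  0.003])), (0.55, array([133.7, 161. ]), array([ 0.658, -0.422,  0.003]))]
jar [(0.88, array([178.7, 131.5]), array([ 0.479, -0.458,  0.   ])), (0.56, array([227.2, 230.1]), array([ 0.607, -0.046,  0.   ]))]
can [(0.88, array([133., 163.]), array([ 0.662, -0.419,  0.   ])), (0.69, array([407.1, 257.9]), array([0.345, 0.289, 0.   ]))]
tray [(0.9, array([202. , 205.5]), array([ 0.607, -0.152,  0.   ])), (0.57, array([225.7, 230.8]), array([ 0.611, -0.047,  0.   ]))]
0.9 [0.146 0.53  0.231] [[-0.964  0.266  0.   ]
 [ 0.266  0.964  0.   ]
 [-0.     0.    -1.   ]]
```

```bash
ls pics; python3 -c "
import cv2,numpy as np
a=cv2.imread('pics/top0.png');b=cv2.imread('pics/scene0.png')
cv2.imwrite('pics/top0b.png',cv2.resize(a,(768,576),interpolation=cv2.INTER_CUBIC));cv2.imwrite('pics/sc0b.png',cv2.resize(b,(768,576),interpolation=cv2.INTER_CUBIC))"
```

```text
scene0.png
top0.png
```

View pics/top0b.png

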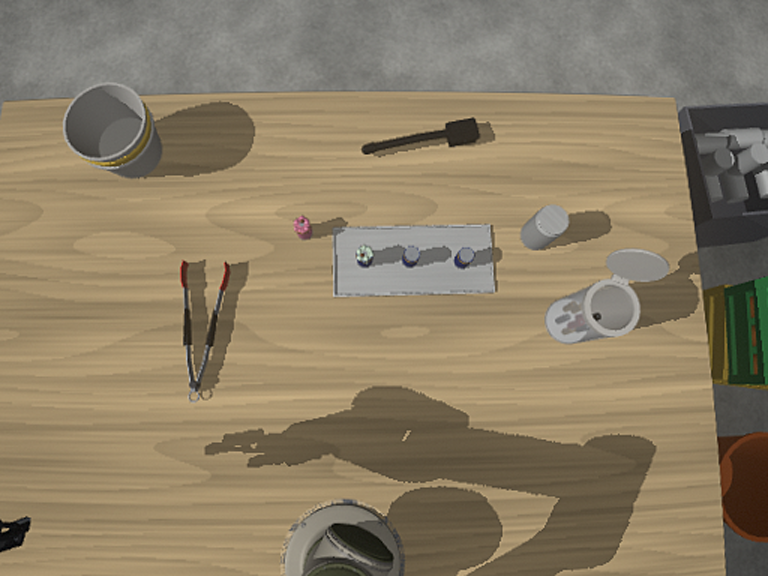

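View pics/sc0b.png

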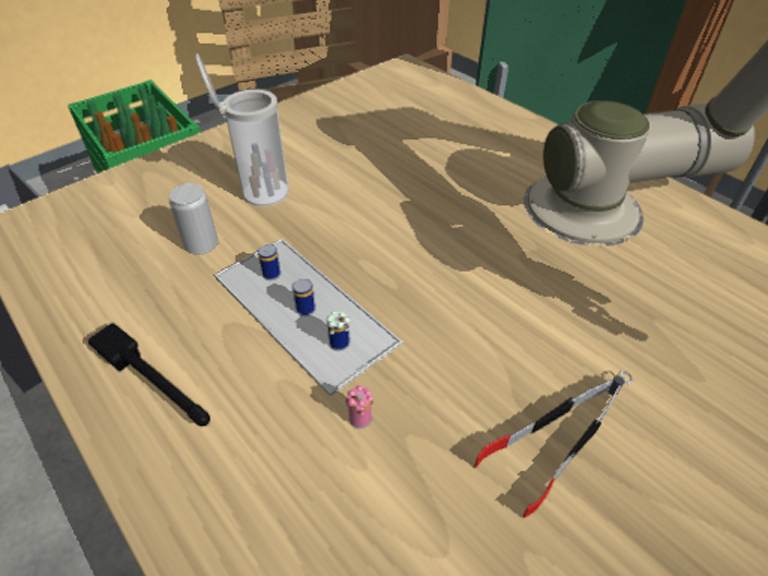

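The top view shows the tongs with pivot near (197,385), tips near (184,265) and (226,265), and the crusted cell at (364,255), leftmost on the tray. The pink decoy is off the tray at (302,226). I'll refine the tong and cell poses from colour and depth.

```bash
cat >> h.py <<'E'
def cloud(n,d):
    f,cx,cy,k,V=K(n); v,u=np.mgrid[:384,:512]; x=(u-cx)/f; y=(v-cy)/f; a,b=x.copy(),y.copy()
    for _ in range(20):
        r=1+k*(a*a+b*b); a=x/r; b=y/r
    return np.stack([a*d,-b*d,-d,np.ones_like(d)],-1)@np.linalg.inv(V)[:3].T
def red(im): 
    h=cv2.cvtColor(im,cv2.COLOR_RGB2HSV); return ((h[...,0]<6)|(h[...,0]>172))&(h[...,1]>170)&(h[...,2]>60)
def tips(n,im,d,zlo=.005,zhi=.06):
    P=cloud(n,d); m=(red(im)&(d>0)).astype(np.uint8); k,l,st,_=cv2.connectedComponentsWithStats(m)
    for i in range(1,k):
        if st[i,4]>=12:
            p=P[l==i]; print(n,"red",st[i],"min",p.min(0),"max",p.max(0),"med",np.median(p,0))
E
python3 - <<'E'
from h import *
np.set_printoptions(precision=4,suppress=True)
for n in ("top","scene"):
    im=cv2.imread(f"pics/{n}0.png")[...,::-1].copy(); d=np.load(f"{n}0.npy"); P=cloud(n,d)
    tips(n,im,d)
    m=(P[...,2]>.012)&(P[...,2]<.06)&(abs(P[...,0]-.48)<.18)&(abs(P[...,1]-.29)<.08)
    p=P[m]; print("tongs x",p[:,0].min(),p[:,0].max())
    for x in np.arange(.31,.63,.02):
        q=p[abs(p[:,0]-x)<.01]
        if len(q): print(round(x,2),len(q),q[:,1].min(),q[:,1].max(),q[:,2].max())
    for c in ((.605,-.045),(.605,-.15),(.605,-.25),(.67,.07)):
        m=(np.hypot(P[...,0]-c[0],P[...,1]-c[1])<.04)&(P[...,2]>.02)&(P[...,2]<.08); p=P[m]
        t=p[p[:,2]>.055]; print("cell",c,len(p),p.min(0),p.max(0),"top",t.mean(0),t.min(0),t.max(0))
E
```

```text
top red [147 176   4  17  17] min [0.5453 0.2358 0.0291] max [0.5947 0.2453 0.0356] med [0.57   0.2391 0.0321]
tongs x 0.3191847843478714 0.6056144311041739
0.31 4 0.2921134814819677 0.30198161369907817 0.02048788932985568
0.33 22 0.2863589463943228 0.3089429573704282 0.030146799217539044
0.35 44 0.2865981906194536 0.30256208862580947 0.036440446623901
0.37 39 0.2797055196146351 0.30752228002556636 0.03232314149956883
0.39 33 0.2731505736979559 0.311615545940488 0.032342653281346445
0.41 27 0.2715213042290915 0.31230324916305896 0.03138187433190365
0.43 53 0.26441533340036316 0.31804230710131964 0.03272617140406031
0.45 62 0.2612991705651072 0.319002306509397 0.032302197849890746
0.47 51 0.2577564582488958 0.31735384574717107 0.03230425378703594
0.49 46 0.2561295919511708 0.3182656808788271 0.034637002605159894
0.51 33 0.25133407982533507 0.31945745403874926 0.03112941767030164
0.53 35 0.24779448692356512 0.3233961704575531 0.030330119213240136
0.55 40 0.24046096733851888 0.32567140264290173 0.03498882940228487
0.57 38 0.23449504901324095 0.3302906718550105 0.03418720457511926
0.59 3
[... 2006 characters left out ...]
3483846758656317
0.61 12 0.23655894988851336 0.3257523912480263 0.032845506598300545
cell (0.605, -0.045) 278 [ 0.5897 -0.0668  0.02  ] [ 0.6257 -0.0313  0.0678] top [ 0.6085 -0.0471  0.0628] [ 0.5897 -0.0668  0.0555] [ 0.6245 -0.0318  0.0678]
cell (0.605, -0.15) 248 [ 0.5894 -0.1597  0.0201] [ 0.6225 -0.1269  0.0651] top [ 0.6069 -0.1424  0.0614] [ 0.5894 -0.1597  0.0552] [ 0.6225 -0.1277  0.0651]
cell (0.605, -0.25) 226 [ 0.587  -0.2721  0.0206] [ 0.6195 -0.237   0.0648] top [ 0.6039 -0.2528  0.0612] [ 0.587  -0.2721  0.0555] [ 0.6187 -0.2377  0.0648]
cell (0.67, 0.07) 331 [0.6522 0.0615 0.0202] [0.6883 0.0945 0.0648] top [0.6704 0.0789 0.0602] [0.6522 0.0615 0.055 ] [0.6883 0.0938 0.0648]
```

Call:
{"method": "move_arm", "body": {
  "jaw": [8.5,8.5,8.5,8.5,8.5,8.5,8.5,8.5,8.5,8.5,8.5,8.5],
  "dp": [
    [0,0,0],
    [0,0,0],
    [-3,-2,1],
    [-3,-2,1],
    [-3,-2,1],
    [-3,-2,1],
    [-3,-2,1],
    [-3,-2,1],
    [-3,-2,1],
    [-3,-2,1],
    [-3,-2,1],
    [-3,-2,1]
  ],
  "turn": [
    [0,0,-0.11],
    [0,0,-0.11],
    [0,0,0],
    [0,0,0],
    [0,0,0],
    [0,0,0],
    [0,0,0],
    [0,0,0],
    [0,0,0],
    [0,0,0],
    [0,0,0],
    [0,0,0]
  ]
}}

```text
time_s: 1.9
position: [0.4373, 0.3145, 0.131]
tool_rot: [[-0.999, 0.049, 0.0], [0.049, 0.999, 0.0], [-0.0, 0.0, -1.0]]
ft_force: [0.5, 1.1, 1.1]
grip_width: 0.0851
gripper_force: 0.0
```

Call:
{"method": "move_arm", "body": {
  "jaw": [8.5,8.5,8.5,8.5,8.5,8.5,8.5,8.5],
  "dp": [
    [-1.6,-1.25,0],
    [-1.6,-1.25,0],
    [0,0,3],
    [0,0,3],
    [0,0,3],
    [0,0,2],
    [0,0,1.5],
    [0,0,0]
  ],
  "turn": [
    [0,0,0],
    [0,0,0],
    [0,0,0],
    [0,0,0],
    [0,0,0],
    [0,0,0],
    [0,0,0],
    [0,0,0]
  ]
}}

```text
time_s: 2.57
position: [0.4654, 0.2887, 0.0036]
tool_rot: [[-0.999, 0.049, -0.005], [0.049, 0.999, -0.002], [0.005, -0.002, -1.0]]
ft_force: [0.5, 0.1, -0.2]
grip_width: 0.0848
gripper_force: 0.0
```

Call:
{"method": "move_arm", "body": {
  "jaw": [7,6.2,5.6,5,5,5,5,5],
  "dp": [
    [0,0,0],
    [0,0,0],
    [0,0,0],
    [0,0,0],
    [0,0,0],
    [0,0,0],
    [0,0,0],
    [0,0,0]
  ],
  "turn": [
    [0,0,0],
    [0,0,0],
    [0,0,0],
    [0,0,0],
    [0,0,0],
    [0,0,0],
    [0,0,0],
    [0,0,0]
  ],
  "force": 40
}}

```text
time_s: 3.23
position: [0.4683, 0.2899, 0.0089]
tool_rot: [[-0.999, 0.049, 0.005], [0.049, 0.999, 0.002], [-0.005, 0.002, -1.0]]
ft_force: [0.5, -0.5, 8.5]
grip_width: 0.0502
gripper_force: 10.4
```

Call:
{"method": "move_arm", "body": {
  "jaw": [5,5,5,5,5,5,5,5],
  "dp": [
    [0,0,-0.3],
    [0,0,-0.7],
    [0,0,-1.5],
    [0,0,-1.5],
    [0,0,-1.5],
    [0,0,-1],
    [0,0,0],
    [0,0,0]
  ],
  "turn": [
    [0,0,0],
    [0,0,0],
    [0,0,0],
    [0,0,0],
    [0,0,0],
    [0,0,0],
    [0,0,0],
    [0,0,0]
  ]
}}

```text
time_s: 3.9
position: [0.4667, 0.2893, 0.0717]
tool_rot: [[-0.999, 0.049, 0.001], [0.049, 0.999, 0.0], [-0.001, 0.0, -1.0]]
ft_force: [0.3, -0.1, -2.1]
grip_width: 0.0506
gripper_force: 7.9
```

```bash
cat >> h.py <<'E'
def look(tag):
    np.set_printoptions(precision=4,suppress=True)
    for n in ("top","scene"):
        im,d=cams.get_image(n); cv2.imwrite(f"pics/{n}{tag}.png",im[...,::-1]); np.save(f"{n}{tag}.npy",d); tips(n,im,d)
    s=observe(); print(s["time_s"],s["position"],s["ft_force"],s["grip_width"],s["gripper_force"])
E
python3 - <<'E'
from h import *
look(1)
for n in("top","scene"):
    im=cv2.imread(f"pics/{n}1.png"); u,v=proj(n,np.array([.5,.28,.05])).astype(int); u=max(110,min(u,402)); v=max(100,min(v,284))
    cv2.imwrite(f"pics/c{n}1.png",im[v-90:v+90,u-110:u+110])
a=np.hstack([cv2.imread("pics/ctop1.png"),cv2.imread("pics/cscene1.png")]); cv2.imwrite("pics/c1.png",cv2.resize(a,None,fx=1.8,fy=1.8))
E
```

```text
scene red [326 278  24  24 148] min [0.5452 0.2476 0.065 ] max [0.6016 0.2561 0.0963] med [0.5682 0.2508 0.0829]
scene red [352 301  23  27  96] min [0.5323 0.3075 0.0004] max [0.604  0.3232 0.0951] med [0.5902 0.3203 0.0882]
4.0 [0.4663 0.2892 0.0707] [-0.0017  0.2774 -0.7369] 0.04999036147734096 7.936047613620758
```

View pics/c1.png

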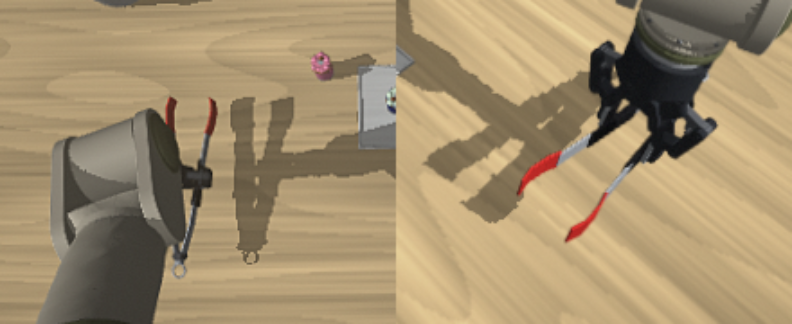

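Call:
{"method": "move_arm", "body": {
  "jaw": [5,5,5,5,5,5,5,5,5,5,5,5],
  "dp": [
    [0.5,-1,0],
    [0.5,-2,0],
    [0.5,-3,0],
    [0.5,-3,0],
    [0.5,-3,0],
    [0,-3,0],
    [0,-3,0],
    [0,-3,0],
    [0,-3,0],
    [0,-3,0],
    [0,-3,0],
    [0,-2,0]
  ],
  "turn": [
    [0,0,0],
    [0,0,0],
    [0,0,0],
    [0,0,0],
    [0,0,0],
    [0,0,0],
    [0,0,0],
    [0,0,0],
    [0,0,0],
    [0,0,0],
    [0,0,0],
    [0,0,0]
  ]
}}

```text
time_s: 5.0
position: [0.4256, -0.0312, 0.0707]
tool_rot: [[-0.999, 0.05, -0.001], [0.05, 0.999, 0.0], [0.001, 0.0, -1.0]]
ft_force: [0.5, 0.2, -0.7]
grip_width: 0.05
gripper_force: 7.9
```

Call:
{"method": "move_arm", "body": {
  "jaw": [5,5,5,5,5,5],
  "dp": [
    [0,-1,0.5],
    [0,-0.5,1],
    [0,0,1.5],
    [0,0,1.5],
    [0,0,0.5],
    [0,0,0]
  ],
  "turn": [
    [0,0,0],
    [0,0,0],
    [0,0,0],
    [0,0,0],
    [0,0,0],
    [0,0,0]
  ]
}}

```text
time_s: 5.5
position: [0.4246, -0.0434, 0.02]
tool_rot: [[-0.999, 0.048, -0.003], [0.048, 0.999, 0.001], [0.003, 0.001, -1.0]]
ft_force: [0.0, 0.3, -1.0]
grip_width: 0.0501
gripper_force: 7.9
```

```bash
python3 - <<'E'
from h import *
look(2)
for n in("top","scene"):
    im=cv2.imread(f"pics/{n}2.png"); u,v=proj(n,np.array([.55,-.05,.05])).astype(int)
    cv2.imwrite(f"pics/c{n}2.png",im[v-70:v+70,u-80:u+80])
    P=cloud(n,np.load(n+"2.npy")); m=(np.hypot(P[...,0]-.606,P[...,1]+.048)<.03)&(P[...,2]>.055)&(P[...,2]<.08); p=P[m]; print(n,p.min(0),p.max(0))
a=np.hstack([cv2.imread("pics/ctop2.png"),cv2.imread("pics/cscene2.png")]); cv2.imwrite("pics/c2.png",cv2.resize(a,None,fx=2.4,fy=2.4))
E
```

```text
scene red [233 191  18  17 152] min [ 0.5062 -0.1186 -0.0021] max [ 0.5598 -0.0747  0.0459] med [ 0.5298 -0.0807  0.0311]
scene red [250 205  17  20 141] min [ 0.4798 -0.0447 -0.0018] max [ 0.5616 -0.0078  0.0444] med [ 0.5371 -0.0112  0.0303]
5.6 [ 0.4254 -0.0437  0.0214] [ 0.6762  1.0293 -1.6183] 0.05007460651937559 7.930041253566742
top [ 0.5886 -0.0652  0.0553] [ 0.6217 -0.0319  0.07  ]
scene [ 0.5908 -0.0664  0.0551] [ 0.625  -0.0329  0.0683]
```

View pics/c2.png

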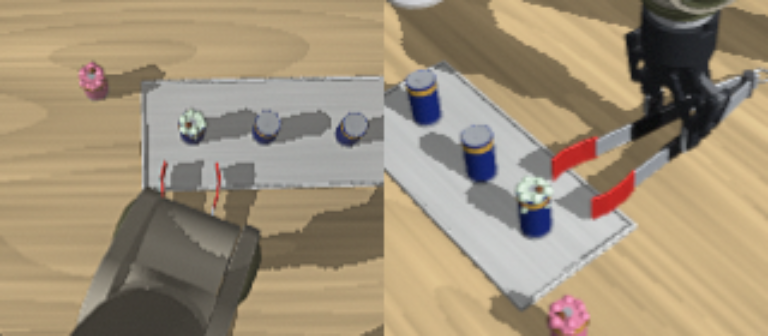

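Call:
{"method": "move_arm", "body": {
  "jaw": [5,5,5,5,5,5,5,5,5,5],
  "dp": [
    [-0.4,0,0],
    [-0.8,0,0],
    [-1,0.1,0],
    [-1,0,0],
    [-1,0.1,0],
    [-1,0,0],
    [-1,0,0],
    [-0.7,0,0],
    [-0.4,0,0],
    [0,0,0]
  ],
  "turn": [
    [0,0,0],
    [0,0,0],
    [0,0,0],
    [0,0,0],
    [0,0,0],
    [0,0,0],
    [0,0,0],
    [0,0,0],
    [0,0,0],
    [0,0,0]
  ]
}}

```text
time_s: 6.43
position: [0.4993, -0.0457, 0.0215]
tool_rot: [[-0.999, 0.049, 0.001], [0.049, 0.999, -0.0], [-0.001, -0.0, -1.0]]
ft_force: [1.0, -0.0, -0.8]
grip_width: 0.0505
gripper_force: 7.9
```

```bash
python3 - <<'E'
from h import *
look(3)
for n in("top","scene"):
    im=cv2.imread(f"pics/{n}3.png"); u,v=proj(n,np.array([.6,-.05,.05])).astype(int)
    cv2.imwrite(f"pics/c{n}3.png",im[v-45:v+45,u-50:u+50])
    P=cloud(n,np.load(n+"3.npy")); m=(np.hypot(P[...,0]-.606,P[...,1]+.048)<.03)&(P[...,2]>.055)&(P[...,2]<.08); p=P[m]; print(n,p.min(0),p.max(0))
a=np.hstack([cv2.imread("pics/ctop3.png"),cv2.imread("pics/cscene3.png")]); cv2.imwrite("pics/c3.png",cv2.resize(a,None,fx=4,fy=4))
E
```

```text
scene red [209 208  11  14  72] min [ 0.5996 -0.0861  0.0167] max [ 0.633  -0.0803  0.0456] med [ 0.6186 -0.0837  0.0332]
scene red [224 221  19  19 154] min [ 0.5836 -0.0411  0.0033] max [ 0.6359 -0.0107  0.0462] med [ 0.6127 -0.0131  0.0333]
6.5333 [ 0.4982 -0.0455  0.0213] [-0.6533  0.556  -0.4846] 0.04985118555439951 7.932977378368378
top [ 0.5928 -0.0652  0.0587] [ 0.6222 -0.032   0.0698]
scene [ 0.59   -0.0664  0.0553] [ 0.6241 -0.0313  0.068 ]
```

View pics/c3.png

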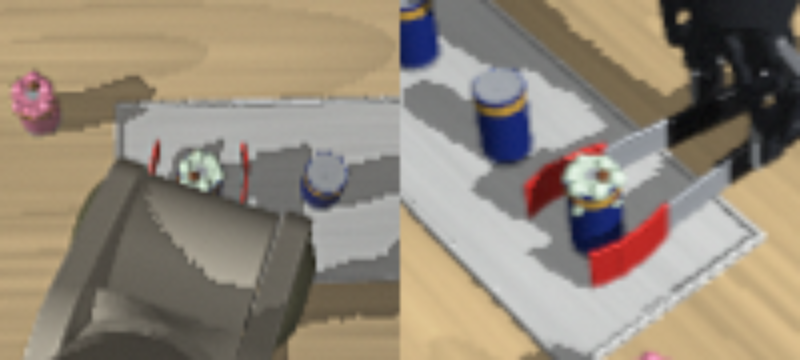

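Call:
{"method": "move_arm", "body": {
  "jaw": [4.8,4.6,4.4,4.2,4.0,3.8,3.6,3.4,3.2,3.0,2.8,2.6],
  "dp": [
    [0,0,0],
    [0,0,0],
    [0,0,0],
    [0,0,0],
    [0,0,0],
    [0,0,0],
    [0,0,0],
    [0,0,0],
    [0,0,0],
    [0,0,0],
    [0,0,0],
    [0,0,0]
  ],
  "turn": [
    [0,0,0],
    [0,0,0],
    [0,0,0],
    [0,0,0],
    [0,0,0],
    [0,0,0],
    [0,0,0],
    [0,0,0],
    [0,0,0],
    [0,0,0],
    [0,0,0],
    [0,0,0]
  ],
  "force": 45
}}

```text
time_s: 7.53
position: [0.4984, -0.0457, 0.0213]
tool_rot: [[-0.999, 0.049, 0.0], [0.049, 0.999, -0.0], [-0.0, -0.0, -1.0]]
ft_force: [0.3, -0.4, 0.0]
grip_width: 0.0305
gripper_force: 44.6
```

Call:
{"method": "move_arm", "body": {
  "jaw": [2.4,2.4,2.4,2.4],
  "dp": [
    [0,0,0],
    [0,0,0],
    [0,0,0],
    [0,0,0]
  ],
  "turn": [
    [0,0,0],
    [0,0,0],
    [0,0,0],
    [0,0,0]
  ]
}}

```text
time_s: 7.87
position: [0.4984, -0.0456, 0.0213]
tool_rot: [[-0.999, 0.049, 0.0], [0.049, 0.999, -0.0], [-0.0, -0.0, -1.0]]
ft_force: [0.6, -0.4, -0.5]
grip_width: 0.0302
gripper_force: 44.6
```

```bash
python3 - <<'E'
from h import *
look(4)
for n in("top","scene"):
    im=cv2.imread(f"pics/{n}4.png"); u,v=proj(n,np.array([.6,-.05,.05])).astype(int)
    cv2.imwrite(f"pics/c{n}4.png",im[v-45:v+45,u-50:u+50])
    P=cloud(n,np.load(n+"4.npy")); m=(np.hypot(P[...,0]-.606,P[...,1]+.048)<.03)&(P[...,2]>.055)&(P[...,2]<.08); p=P[m]; print(n,p.min(0),p.max(0))
a=np.hstack([cv2.imread("pics/ctop4.png"),cv2.imread("pics/cscene4.png")]); cv2.imwrite("pics/c4.png",cv2.resize(a,None,fx=4,fy=4))
E
```

```text
scene red [213 217   6  11  39] min [ 0.6172 -0.0668  0.0182] max [ 0.6345 -0.0602  0.0427] med [ 0.6257 -0.0641  0.0317]
scene red [220 217  20  18 167] min [ 0.5621 -0.0589  0.0012] max [ 0.6349 -0.0276  0.0443] med [ 0.6117 -0.0304  0.0302]
7.9667 [ 0.4984 -0.0457  0.0213] [-0.4218 -0.9918 -0.4271] 0.029954349515698277 44.58354153572145
top [ 0.5929 -0.0651  0.0556] [ 0.6232 -0.0319  0.0694]
scene [ 0.5903 -0.065   0.055 ] [ 0.6239 -0.0308  0.0674]
```

View pics/c4.png

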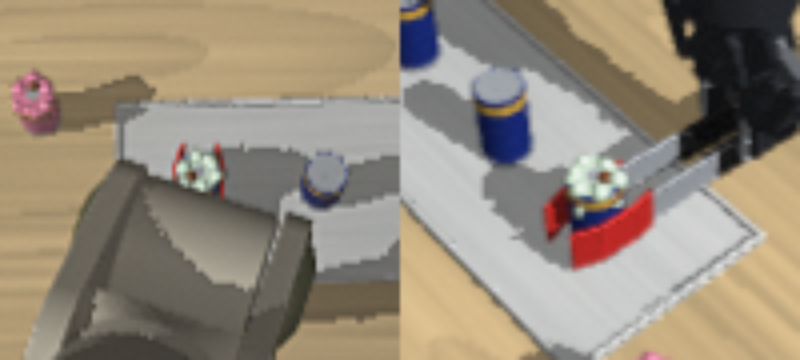

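Call:
{"method": "move_arm", "body": {
  "jaw": [2.2,2.2,2.2,2.2,2.2,2.2,2.2,2.2],
  "dp": [
    [0,0,0],
    [0,0,0],
    [0,0,-0.2],
    [0,0,-0.4],
    [0,0,-0.6],
    [0,0,-0.8],
    [0,0,-0.5],
    [0,0,0]
  ],
  "turn": [
    [0,0,0],
    [0,0,0],
    [0,0,0],
    [0,0,0],
    [0,0,0],
    [0,0,0],
    [0,0,0],
    [0,0,0]
  ],
  "force": 70
}}

```text
time_s: 8.63
position: [0.499, -0.0458, 0.0477]
tool_rot: [[-0.999, 0.049, 0.002], [0.049, 0.999, -0.001], [-0.002, -0.001, -1.0]]
ft_force: [0.5, -0.9, -2.0]
grip_width: 0.0292
gripper_force: 71.3
```

Call:
{"method": "move_arm", "body": {
  "jaw": [2.2,2.2,2.2,2.2,2.2,2.2,2.2,2.2,2.2,2.2,2.2,2.2],
  "dp": [
    [0,0,-0.5],
    [0,0,-1],
    [0,0,-1.5],
    [0,0,-2],
    [0,0,-2],
    [0,0,-2],
    [0,0,-2],
    [0,0,-1.5],
    [0,0,-1],
    [0,0,-0.5],
    [0,0,0],
    [0,0,0]
  ],
  "turn": [
    [0,0,0],
    [0,0,0],
    [0,0,0],
    [0,0,0],
    [0,0,0],
    [0,0,0],
    [0,0,0],
    [0,0,0],
    [0,0,0],
    [0,0,0],
    [0,0,0],
    [0,0,0]
  ]
}}

```text
time_s: 9.63
position: [0.4981, -0.0455, 0.1859]
tool_rot: [[-0.999, 0.049, -0.001], [0.049, 0.999, 0.0], [0.001, 0.0, -1.0]]
ft_force: [-0.3, -0.4, -2.2]
grip_width: 0.0293
gripper_force: 71.3
```

Call:
{"method": "move_arm", "body": {
  "jaw": [2.2,2.2,2.2,2.2,2.2,2.2],
  "dp": [
    [0,0,0],
    [0,0,0],
    [0,0,0],
    [0,0,0],
    [0,0,0],
    [0,0,0]
  ],
  "turn": [
    [0,0,0],
    [0,0,0],
    [0,0,0],
    [0,0,0],
    [0,0,0],
    [0,0,0]
  ]
}}

```text
time_s: 10.13
position: [0.4984, -0.0457, 0.1862]
tool_rot: [[-0.999, 0.049, -0.0], [0.049, 0.999, 0.0], [0.0, 0.0, -1.0]]
ft_force: [1.1, 0.7, -2.2]
grip_width: 0.0296
gripper_force: 71.3
```

```bash
python3 - <<'E'
from h import *
look(5)
n="scene"; im=cv2.imread("pics/scene5.png"); u,v=proj(n,np.array([.6,-.07,.13])).astype(int)
v=max(v,75); cv2.imwrite("pics/c5.png",cv2.resize(im[v-75:v+75,u-100:u+100],None,fx=4,fy=4))
for n in("top","scene"):
    P=cloud(n,np.load(n+"5.npy")); m=(np.hypot(P[...,0]-.606,P[...,1]+.048)<.035)&(P[...,2]>.1); p=P[m]; print(n,p.min(0),p.max(0))
E
```

```text
scene red [207 166   7  14  68] min [ 0.5137 -0.257  -0.0016] max [ 0.6339 -0.061   0.2064] med [ 0.6254 -0.0643  0.1922]
scene red [215 166  23  22 266] min [ 0.4602 -0.2094 -0.0009] max [ 0.6353 -0.0277  0.2062] med [ 0.6113 -0.0304  0.1914]
10.2333 [ 0.4984 -0.0457  0.1863] [-0.5779 -0.5948 -2.2599] 0.02942881662292323 71.28169766117935
top [ 0.6017 -0.0661  0.1895] [ 0.6335 -0.0322  0.2311]
scene [ 0.5739 -0.0702  0.1661] [ 0.6353 -0.0275  0.2312]
```

View pics/c5.png

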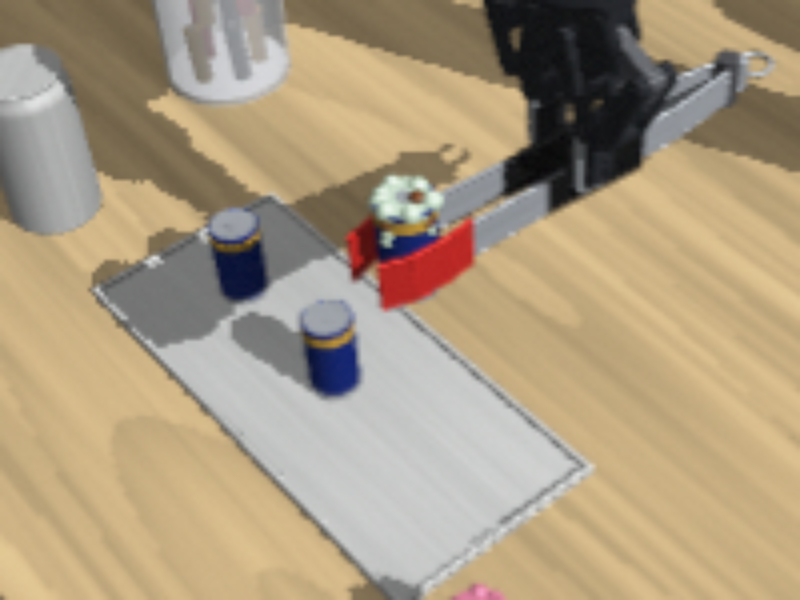

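The crusted battery is upright in the tongs, its underside about 16 cm above the table. The other two cells, the can and the jar still stand where they were.

```bash
python3 -c "
from rig import ticket
print(ticket.close_job())"
```

```text
the job is handed in; nothing more can be done
None
```

The leaking battery is held upright and still in the tongs, its underside about 16 cm above the table; the other two batteries, the jar and the can were left alone, and the job is handed in.

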